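# Set out the handout tins and hold the parts case open

## Task

Set out tins for the class to be filled from the parts case: first, with the case still shut, stand the red and the green tin upright on the low shelf with the yellow one, all three side by side in one straight row along the middle of the board, touching or no more than about a finger's width apart. Then raise the case's blue lid by its handle and hold it open at 45 degrees, finishing with the gripper still holding it there, because it falls shut when let go. Leave the other things on the bench where they are.

Things in the scene. Friction and masses are not known exactly. Their poses are not given: they have to be found in the camera images.
- tin_red: Loose red open-topped tin, upright, 46 mm diameter, 60 mm tall, about 80 g (varies), wall 3 mm; stands on the table at the start. Origin: centre of its underside, z up.
- tin_green: Loose bright green open-topped tin, the same size and weight as the red one; stands on the table at the start. Red and green may swap places.
- tin_yellow: Yellow open-topped tin, loose, same size; already stands on the shelf, on the middle line of its board. Origin: centre of its underside.
- shelf: Low wooden shelf, fixed: one flat board 100 mm deep (its x) by 300 mm long (its y), 15 mm thick, its top 60 mm above the table, on two end supports; open above and all round. Origin: on the table under the board's centre; the middle line of the board is its y axis. Turned by a small yaw.
- case: Fixed steel parts case with a blue lid: 200 mm deep (its x) by 220 mm wide (its y) by 90 mm tall. Origin: on the table under its centre; the hinge is along the top of its far (+x) side. Turned by a small yaw.
- case_lid (a joint): Lid hinge angle in rad: 0 shut (start), grows as the lid opens (its near edge goes up and away from the robot), 0.785 is 45 degrees. The hinge is free, the lid falls shut when released below about 80 degrees; stop at 1.9.
- lid_panel: The blue lid with its handle, about 0.4 kg, 226 mm wide (y), 8 mm thick, reaching 206 mm from the hinge to its near edge (6 mm past the case's front). Origin on the hinge axis, middle of the width, on the lid's underside; its -x runs along the lid to the near edge, z out of the lid's outer face.
- lid_handle (a point): Middle of the lid's black handle bar: a round bar 12 mm in diameter lying along the lid's width (y), 88 mm free between its two posts, its axis 42 mm above the lid's outer face. In the lid's frame this point is at (-165, 0, 50) mm; shut, it is 140 mm above the table. Can be pinched from above with the fingers in front of and behind the bar, and the bar can turn between the pads.
- lid_hinge (a point): Middle of the hinge axis, on the case at (100, 0, 90) mm; the axis runs along the case's y. Fixed; 172 mm from the handle point.
- pliers: Loose pliers, red handles, 135 mm, on the near right. Leave alone.
- cutters: Loose small cutters, red handles, 105 mm, near right. Leave alone.
- solder_reel: Loose reel, 60 mm diameter, 36 mm tall, black flanges, at the far middle. Leave alone.
- battery_box: Loose black battery holder with orange cells, 62 x 34 x 18 mm, near left. Leave alone.
- flux_jar: Loose small jar with white cap, 40 mm diameter, 40 mm tall, left. Leave alone.
- screwdriver: Loose screwdriver lying at the left edge. Leave alone.
Not all that is in view belongs to the job. Of the things shaped like the tin_yellow, the yellow one is meant. Of the things that look like the tin_green, take the one that is nearest to the robot's base at the start.

How it is judged:
On the way, in this order (a step that is already met when the one before it is completed fails the run):
1. all three tins stand in one row on the shelf, released, with the lid still shut (((horizontal distance between tin_yellow and tin_red below 0.078 m and horizontal distance between tin_yellow and tin_green below 0.078 m) or (horizontal distance between tin_red and tin_green below 0.078 m and horizontal distance between tin_red and tin_yellow below 0.078 m) or (horizontal distance between tin_green and tin_yellow below 0.078 m and horizontal distance between tin_green and tin_red below 0.078 m)) and x of tin_yellow in the frame of shelf between -0.015 and 0.015 m and y of tin_yellow in the frame of shelf between -0.15 and 0.15 m and z of tin_yellow in the frame of shelf between 0.055 and 0.066 m and angle between each of tin_yellow, tin_red, tin_green's own z axis and vertical below 0.1 rad and linear speed of each of tin_yellow, tin_red, tin_green below 0.03 m/s and contact force between each of tin_yellow, tin_red, tin_green and the arm below 0.2 N and contact force between each of tin_yellow, tin_red, tin_green and the fingers below 0.2 N and x of tin_red in the frame of shelf between -0.015 and 0.015 m and y of tin_red in the frame of shelf between -0.15 and 0.15 m and z of tin_red in the frame of shelf between 0.055 and 0.066 m and x of tin_green in the frame of shelf between -0.015 and 0.015 m and y of tin_green in the frame of shelf between -0.15 and 0.15 m and z of tin_green in the frame of shelf between 0.055 and 0.066 m and value of joint case_lid below 0.1 rad), for 0.2 s.
2. the lid is held by the fingers at 45 degrees (value of joint case_lid between 0.681 and 0.89 rad and velocity of joint case_lid between -0.08 and 0.08 rad/s and contact force between lid_panel and the fingers above 0.5 N and contact force between lid_panel and tin_yellow below 0.2 N and contact force between lid_panel and tin_red below 0.2 N and contact force between lid_panel and tin_green below 0.2 N and contact force between lid_panel and pliers below 0.2 N and contact force between lid_panel and cutters below 0.2 N and contact force between lid_panel and solder_reel below 0.2 N and contact force between lid_panel and battery_box below 0.2 N and contact force between lid_panel and flux_jar below 0.2 N and contact force between lid_panel and screwdriver below 0.2 N), for 0.3 s.
At the end, for the whole second after the job is handed in: Lid held still at 45 +-6 degrees by the fingers (over 0.5 N), not propped on any loose thing; the three tins upright and untouched on the shelf, each within 15 mm of its middle line, neighbours at most 78 mm between centres (32 mm gap) (all of step 2 and ((horizontal distance between tin_yellow and tin_red below 0.078 m and horizontal distance between tin_yellow and tin_green below 0.078 m) or (horizontal distance between tin_red and tin_green below 0.078 m and horizontal distance between tin_red and tin_yellow below 0.078 m) or (horizontal distance between tin_green and tin_yellow below 0.078 m and horizontal distance between tin_green and tin_red below 0.078 m)) and x of tin_yellow in the frame of shelf between -0.015 and 0.015 m and y of tin_yellow in the frame of shelf between -0.15 and 0.15 m and z of tin_yellow in the frame of shelf between 0.055 and 0.066 m and angle between each of tin_yellow, tin_red, tin_green's own z axis and vertical below 0.1 rad and linear speed of each of tin_yellow, tin_red, tin_green below 0.03 m/s and contact force between each of tin_yellow, tin_red, tin_green and the arm below 0.2 N and contact force between each of tin_yellow, tin_red, tin_green and the fingers below 0.2 N and x of tin_red in the frame of shelf between -0.015 and 0.015 m and y of tin_red in the frame of shelf between -0.15 and 0.15 m and z of tin_red in the frame of shelf between 0.055 and 0.066 m and x of tin_green in the frame of shelf between -0.015 and 0.015 m and y of tin_green in the frame of shelf between -0.15 and 0.15 m and z of tin_green in the frame of shelf between 0.055 and 0.066 m); the arm keeps its last pose, push and grip.
It fails at once if a bystander is shifted by more than 40 mm (distance of any of pliers, cutters, solder_reel, battery_box, flux_jar, screwdriver from where it was at the start of the episode above 0.04 m).
It also fails if it takes over 59 s, if anything falls off the work surface, if the arm or the gripper's body presses on something with over 40 N, if the wrist force passes 120 N, or if a joint passes its speed limit or range.

## Robot

A 7-joint arm with a two-finger parallel gripper is mounted at the origin on the work surface. World frame = base frame: x ahead of the robot, y to its left, z up, the work surface at z = 0. Lengths are in m, angles in rad, forces in N, time in s.
With the tool pointing down it reaches from about 0.425 to 0.95 m from the base axis. Payload 4.7 kg.
Tool frame: the origin (TCP) lies midway between the tips of the shut fingers; the grasp point (between the pads) lies 19 mm behind it (hold_point_z is the distance from the TCP to the grasp point, in m); z points along the fingers, y is the line along which they close (so a half turn about z gives the same grasp; the last joint's range is limited). The gripper opens to 85 mm and grips with 20 to 120 N. Pads are 22 mm wide; open, the fingers measure 114 mm over their backs; the gripper's body (76 mm by 85 mm) begins 54 mm behind the grasp point. The pads swing forward as they close: fully open they stand 13 mm farther back than shut.
Start: joints at [1.193, 0.469, -0.049, 1.532, 0.024, 1.141, -0.082], TCP at [0.231, -0.634, 0.231] pointing down, gripper open.
Joint ranges: [-2.59, 2.59], [-0.33, 1.99], [-1.39, 1.29], [0.1, 2.45], [-1.04, 4.18], [0.21, 1.99], [-2.66, 2.66]. Speed limits (rad/s): [2.57, 2.57, 3.14, 3.14, 3.14, 3.14, 3.14].

## Interface

Orientations are given as a rotation vector (axis times angle).
In Python, from workcell import get_obs, grab_frame, hand_in, hold_point_z gives the robot as it stands.
- The arm moves only by the tool drive_tool, never from a script. Its argument "motion" is a list of rows, each a list of 7 numbers: the turn, a rotation vector about the tool's x, y, z in degrees, then the shift along the tool's x, y, z in m, then the opening, from -1 (shut) to 1 (fully open). In form: [[rx, ry, rz, dx, dy, dz, fingers], ...]. A call has 1 to 10 rows; each row is the pose to reach, as a shift and turn from the pose commanded when the call began, along the tool's axes at that moment; what a row does not reach only later rows make up. A row lasts 1/12 s, in which the tool goes at most 41.7 mm and 7.16 degrees, less where a joint would pass 70% of its speed; a pose out of reach is approached as far as the arm can. A call with a gripper value outside its range is refused whole. The fingers move at their own pace and stop on an object; the grip force is fixed at half the most. Time passes only in rows, so rows that repeat a pose let the fingers close. It gives the time, the measured TCP pose, the force, the opening and the grip force at its end, in the units of the state.
- get_obs(): the state, without advancing time (a new reading comes with each control period).
- grab_frame(name): name is "scene" or "top" or "wrist"; returns a dict with "img" (400x640x3 uint8, red, green, blue), "depth" (400x640 float32, m along the optical axis (not along the pixel's ray), 0 where there is no reading), "camera_matrix" (3x3 intrinsics, pixels), "R" (3x3) and "t" (3): a world point X has camera coordinates R X + t. Camera axes: x right, y down, z forward; pixel columns grow to the right and rows downward; lengths in m; the calibration is good to about 2 mm. A picture is of the moment at which its call begins.
- hand_in(): hands the job in; it is judged then, once.
The state is a dict: "time": time; "qpos": joint angles; "dq": joint speeds; "joint_torque": joint torques, N m; "position": TCP position; "tool_rot": TCP orientation; "wrist_force": force on the tool from outside, world axes, zero at the start; "ft_torque": the same for the moment, N m; "grip_width": finger opening in m; "grip_force": force on a finger pad.
Only numpy, scipy, OpenCV 4.12 (cv2) and the standard library are available. Lean on these libraries where they do the work, as an engineer would, in place of code of your own. Each camera call takes 0.05 s, during which the arm holds its last target. There are 200 camera calls.

## Working session

There is one attempt and no reset: what is moved stays moved. The work goes in short steps, Python scripts to look and compute and a tool call to move; the robot and the scene stay as the last step left them, time stands still between calls to the robot, and variables do not carry over. Pictures are saved under pics/ and viewed, at most 10 in all, crops included, and the job is handed in when it is done.

Besides the shell and the picture viewer there is one more tool, called after "Request:" as name([rows], argument=value, ...), one row to a line, values as JSON. drive_tool: Moves the arm, as the interface text tells. Its arguments: {"type":"object","properties":{"motion":{"type":"array"}},"required":["motion"]}

```bash
mkdir -p pics; python3 - <<'E'
from workcell import *
import cv2,pickle
o=get_obs();print(o['time'],o['position'],o['tool_rot'],hold_point_z)
d={}
for n in("scene","top"):
    f=grab_frame(n);d[n]=f;cv2.imwrite(f'pics/{n}0.png',f['img'][:,:,::-1])
pickle.dump(d,open('f0.pkl','wb'))
E
```

```text
0.0 [ 0.23048986 -0.63378097  0.23025832] [-3.09197524e+00 -5.44883540e-01  6.87849438e-04] 0.0187
```

View pics/top0.png

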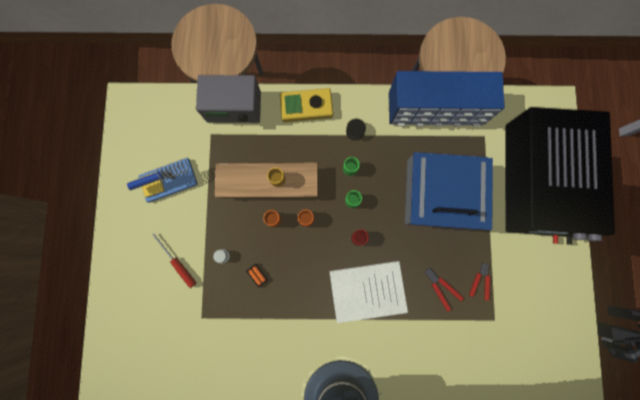

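View pics/scene0.png

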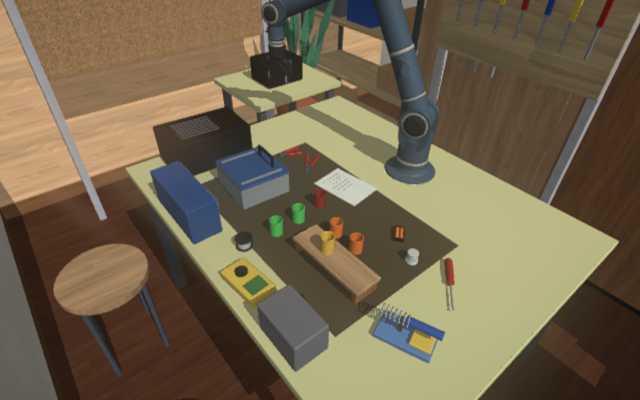

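The top view (up = +x, left = +y) shows:
- Dark red tin at (360,238).
- Nearer green tin at (354,198), with a decoy green at (351,165).
- Orange decoys at (272,218) and (305,218).
- Yellow tin on the shelf at (276,177).
- Case at (450,190), with its handle at (455,211).

```bash
cat > h.py <<'E'
import numpy as np,cv2
from scipy.optimize import least_squares
def cloud(f):
    d=f['depth'];v,u=np.mgrid[:400,:640];K=f['camera_matrix']
    c=np.stack([(u-K[0,2])/K[0,0]*d,(v-K[1,2])/K[1,1]*d,d],-1)
    P=(c-f['t'])@f['R'];P[d<=0]=np.nan;return P
def box(P,a,b,win):
    u0,u1,v0,v1=win;q=P[v0:v1,u0:u1].reshape(-1,3);q=q[(q[:,2]>a)&(q[:,2]<b)];return q
def circ(q,z,r=None):
    f=lambda p:np.hypot(q[:,0]-p[0],q[:,1]-p[1])-p[2]
    s=least_squares(f,[*q[:,:2].mean(0),.021],loss='soft_l1',f_scale=.002);return s.x
def tin(P,win,z0):
    q=box(P,z0+.052,z0+.066,win);r=cv2.minAreaRect((q[:,:2]*1000).astype(np.float32))
    return np.round(circ(q,z0),4),np.round(np.array(r[0]),1),np.round(r[1],0),len(q),np.round(np.median(q[:,2]),4)
E
python3 - <<'E'
from h import *
import pickle
f=pickle.load(open('f0.pkl','rb'))['top'];P=cloud(f)
for n,w,z in(('red',(345,376,224,252),0),('green',(340,370,185,212),0),('green2',(338,366,152,180),0),('o1',(260,284,206,230),0),('o2',(293,318,206,230),0),('yellow',(264,290,164,190),.06)):
    print(n,*tin(P,w,z))
for n,w,a,b in(('shelf',(205,330,150,205),.05,.068),('lid',(395,505,140,240),.09,.105),('handle',(425,490,195,225),.135,.16)):
    q=box(P,a,b,w);print(n,cv2.minAreaRect((q[:,:2]*1000).astype(np.float32)),len(q),np.median(q[:,2]))
q=box(P,.135,.16,(425,490,195,225));print(q[np.argsort(q[:,1])][::6].round(3))
print(np.nanmax(P[150:240,205:380,2]), P[300,300])
E
```

```text
red [ 0.4563 -0.0529  0.0212] [456.1 -52.7] [42. 43.] 53 0.0596
green [ 0.5697 -0.0349  0.0213] [569.2 -34.6] [44. 44.] 59 0.0589
green2 [ 0.6696 -0.0287  0.0214] [669.8 -28.4] [45. 44.] 61 0.0577
o1 [0.5108 0.2037 0.0211] [510.4 203.4] [44. 44.] 55 0.059
o2 [0.5126 0.1051 0.0212] [512.6 105.5] [43. 43.] 55 0.059
yellow [0.6226 0.1875 0.0213] [622.3 187.3] [45. 44.] 73 0.1189
shelf ((622.3582763671875, 222.44155883789062), (100.56019592285156, 300.9553527832031), 1.2064629793167114) 3278 0.05909998845888417
lid ((589.3992919921875, -309.2469482421875), (227.17218017578125, 209.96371459960938), 86.11227416992188) 5632 0.09745170860580624
handle ((526.023681640625, -302.7864074707031), (107.27995300292969, 12.235709190368652), 86.40189361572266) 185 0.14404359317300428
[[ 0.522 -0.356  0.145]
 [ 0.517 -0.353  0.139]
 [ 0.521 -0.35   0.146]
 [ 0.527 -0.348  0.148]
 [ 0.524 -0.343  0.146]
 [ 0.521 -0.339  0.148]
 [ 0.524 -0.335  0.146]
 [ 0.53  -0.332  0.139]
 [ 0.519 -0.329  0.14 ]
 [ 0.519 -0.325  0.144]
 [ 0.526 -0.321  0.148]
 [ 0.527 -0.319  0.146]
 [ 0.519 -0.315  0.141]
 [ 0.527 -0.311  0.145]
 [ 0.524 -0.308  0.146]
 [ 0.524 -0.304  0.143]
 [ 0.524 -0.301  0.145]
 [ 0.527 -0.296  0.144]
 [ 0.529 -0.293  0.145]
 [ 0.524 -0.289  0.147]
 [ 0.532 -0.286  0.142]
 [ 0.532 -0.283  0.144]
 [ 0.521 -0.28   0.142]
 [ 0.524 -0.277  0.144]
 [ 0.532 -0.272  0.144]
 [ 0.524 -0.269  0.143]
 [ 0.524 -0.264  0.143]
 [ 0.532 -0.261  0.144]
 [ 0.529 -0.257  0.149]
 [ 0.527 -0.254  0.139]
 [ 0.532 -0.251  0.142]]
0.12312702019656725 [0.274469   0.11964819 0.00510465]
```

```bash
cat > go.py <<'E'
import sys,numpy as np
from scipy.spatial.transform import Rotation as R
from workcell import get_obs
o=get_obs();r=R.from_rotvec(o['tool_rot']);M=r.as_matrix()
print('t',round(o['time'],2),'p',o['position'].round(4),'F',np.round(o['wrist_force'],1),'w',o['grip_width'],'tooly',M[:,1].round(3),'tilt z',M[:,2].round(3))
# args: yaw_of_tool_y_deg then x,y,z triples
a=list(map(float,sys.argv[1:]));y=np.radians(a[0])
ty=np.array([np.cos(y),np.sin(y),0]);tz=np.array([0,0,-1.]);T=np.stack([np.cross(ty,tz),ty,tz],1)
print('rot',np.degrees(R.from_matrix(M.T@T).as_rotvec()).round(2))
for k in range(1,len(a),3): print(a[k:k+3],(M.T@(np.array(a[k:k+3])-o['position'])).round(4))
E
python3 go.py 1.2 .456 -.053 .2 .456 -.053 .022
```

```text
t 0.1 p [ 0.2305 -0.6339  0.2304] F [ 0.3  0.4 -0.4] w 0.08551665058055351 tooly [ 0.342 -0.94  -0.002] tilt z [-0.001  0.002 -1.   ]
rot [-9.000e-02 -6.000e-02 -7.121e+01]
[0.456, -0.053, 0.2] [ 0.4104 -0.4688  0.0312]
[0.456, -0.053, 0.022] [ 0.4105 -0.4685  0.2092]
```

Request:
drive_tool([
  [-0.1,-0.1,-71.2,0.4104,-0.4688,0.031,1],
  [-0.1,-0.1,-71.2,0.4104,-0.4688,0.031,1],
  [-0.1,-0.1,-71.2,0.4104,-0.4688,0.031,1],
  [-0.1,-0.1,-71.2,0.4104,-0.4688,0.031,1],
  [-0.1,-0.1,-71.2,0.4104,-0.4688,0.031,1],
  [-0.1,-0.1,-71.2,0.4104,-0.4688,0.031,1],
  [-0.1,-0.1,-71.2,0.4104,-0.4688,0.031,1],
  [-0.1,-0.1,-71.2,0.4104,-0.4688,0.031,1],
  [-0.1,-0.1,-71.2,0.4104,-0.4688,0.031,1],
  [-0.1,-0.1,-71.2,0.4104,-0.4688,0.031,1],
])

```text
time: 0.93
position: [0.3813, -0.2444, 0.2104]
tool_rot: [2.191, 2.249, -0.003]
wrist_force: [1.1, -0.2, 0.6]
grip_width: 0.0853
grip_force: 0.0
```

```bash
python3 go.py 1.2 .456 -.053 .2 .456 -.053 .022
```

```text
t 0.93 p [ 0.3813 -0.2444  0.2104] F [ 1.1 -0.2  0.6] w 0.08533554511087352 tooly [1.    0.026 0.   ] tilt z [ 0.    -0.003 -1.   ]
rot [0.01 0.15 0.31]
[0.456, -0.053, 0.2] [0.1894 0.0797 0.0099]
[0.456, -0.053, 0.022] [0.1899 0.0797 0.1879]
```

Request:
drive_tool([
  [0,0.1,0.3,0.1894,0.0797,0.01,1],
  [0,0.1,0.3,0.1894,0.0797,0.01,1],
  [0,0.1,0.3,0.1894,0.0797,0.01,1],
  [0,0.1,0.3,0.1894,0.0797,0.01,1],
  [0,0.1,0.3,0.1894,0.0797,0.01,1],
  [0,0.1,0.3,0.1894,0.0797,0.01,1],
  [0,0.1,0.3,0.1894,0.0797,0.01,1],
  [0,0.1,0.3,0.1894,0.0797,0.01,1],
])

```text
time: 1.6
position: [0.4566, -0.056, 0.1998]
tool_rot: [2.204, 2.238, -0.002]
wrist_force: [-0.1, 0.2, -0.0]
grip_width: 0.0857
grip_force: 0.0
```

```bash
python3 go.py 1.2 .456 -.053 .2 .456 -.053 .022; python3 - <<'E'
from workcell import *
import cv2
f=grab_frame('wrist');cv2.imwrite('pics/w1.png',f['img'][:,:,::-1])
from h import *
P=cloud(f)
q=P.reshape(-1,3);q=q[(q[:,2]>.052)&(q[:,2]<.066)&(abs(q[:,0]-.456)<.04)&(abs(q[:,1]+.053)<.04)];print(len(q),circ(q,0))
E
```

```text
t 1.6 p [ 0.4566 -0.056   0.1998] F [-0.1  0.2 -0. ] w 0.08568385497156272 tooly [ 1.     0.015 -0.001] tilt z [-0.001 -0.001 -1.   ]
rot [-0.04  0.06 -0.32]
[0.456, -0.053, 0.2] [ 0.003  -0.0006 -0.0002]
[0.456, -0.053, 0.022] [ 0.0032 -0.0004  0.1778]
603 [ 0.45805818 -0.05124824  0.02112902]
```

View pics/w1.png

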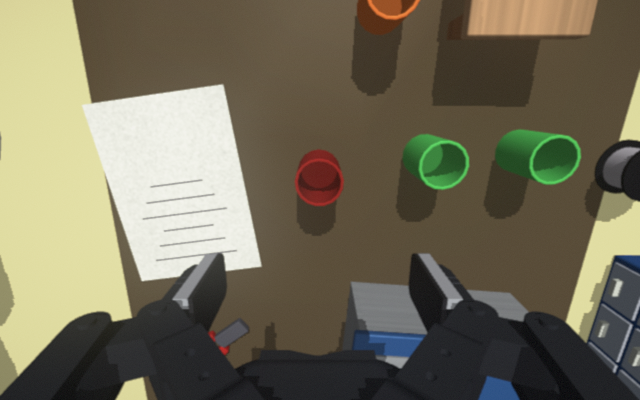

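The wrist view shows the red tin at (320,180), centred between the open fingers. The paper, the two greens and the case are beside it. I'll descend and close.

Request:
drive_tool([
  [0,0,-0.3,0.004,0.0005,0.04,1],
  [0,0,-0.3,0.004,0.0005,0.08,1],
  [0,0,-0.3,0.004,0.0005,0.12,1],
  [0,0,-0.3,0.004,0.0005,0.155,1],
  [0,0,-0.3,0.004,0.0005,0.178,1],
  [0,0,-0.3,0.004,0.0005,0.178,1],
  [0,0,-0.3,0.004,0.0005,0.178,-1],
  [0,0,-0.3,0.004,0.0005,0.178,-1],
  [0,0,-0.3,0.004,0.0005,0.178,-1],
  [0,0,-0.3,0.004,0.0005,0.178,-1],
])

```text
time: 2.48
position: [0.4591, -0.0521, 0.0243]
tool_rot: [2.197, 2.24, 0.002]
wrist_force: [-1.3, -0.6, 3.1]
grip_width: 0.0448
grip_force: 60.6
```

Request:
drive_tool([
  [0,0,0,0,0,0,-1],
  [0,0,0,0,0,0,-1],
  [0,0,0,0,0,0,-1],
  [0,0,0,0,0,0,-1],
])

```text
time: 2.82
position: [0.4591, -0.0521, 0.0243]
tool_rot: [2.196, 2.24, 0.002]
wrist_force: [-1.2, -0.1, 5.9]
grip_width: 0.045
grip_force: 60.8
```

```bash
python3 go.py 1.2 .456 -.053 .25 .621 .2445 .25
```

```text
t 2.82 p [ 0.4591 -0.0521  0.0243] F [-1.2 -0.1  5.9] w 0.04498560071699291 tooly [1.    0.02  0.004] tilt z [ 0.004 -0.002 -1.   ]
rot [ 0.25  0.12 -0.06]
[0.456, -0.053, 0.25] [-0.0013 -0.0022 -0.2257]
[0.621, 0.2445, 0.25] [ 0.2928  0.1687 -0.2256]
```

Request:
drive_tool([
  [0,0,0,0,0,-0.03,-1],
  [0,0,0,0,0,-0.07,-1],
  [0,0,0,0,0,-0.11,-1],
  [0,0,0,0,0,-0.15,-1],
  [0,0,0,0.035,0.02,-0.17,-1],
  [0,0,0,0.07,0.04,-0.19,-1],
  [0,0,0,0.105,0.06,-0.2,-1],
  [0,0,0,0.14,0.08,-0.2,-1],
  [0,0,0,0.175,0.1,-0.2,-1],
  [0,0,0,0.21,0.12,-0.2,-1],
])

```text
time: 3.65
position: [0.5731, 0.1605, 0.2243]
tool_rot: [2.197, 2.241, 0.003]
wrist_force: [1.2, -0.5, -0.8]
grip_width: 0.0445
grip_force: 61.7
```

Request:
drive_tool([
  [0,0,0,0.03,0.017,0,-1],
  [0,0,0,0.06,0.035,0,-1],
  [0,0,0,0.083,0.049,0,-1],
  [0,0,0,0.083,0.049,0,-1],
  [0,0,0,0.083,0.049,0,-1],
  [0,0,0,0.083,0.049,0,-1],
])

```text
time: 4.15
position: [0.6192, 0.2421, 0.2228]
tool_rot: [2.198, 2.242, -0.001]
wrist_force: [-0.2, -0.2, -0.3]
grip_width: 0.0452
grip_force: 61.7
```

```bash
python3 go.py 1.2 .6215 .2445 .12 .6215 .2445 .0855;python3 - <<'E'
from h import *
from workcell import *
f=grab_frame('wrist');P=cloud(f);q=P.reshape(-1,3)
s=q[(abs(q[:,0]-.6225)<.035)&(abs(q[:,1]-.187)<.035)&(q[:,2]>.112)&(q[:,2]<.126)];print('yel',len(s),len(s)>20 and circ(s,0))
m=np.isfinite(P[...,2])&(P[...,2]>.05)&(P[...,2]<.07)&(P[...,1]>.2);print(m.sum(),np.percentile(P[m],[0.5,99.5],axis=0))
for lo in np.arange(.1,.36,.02):
    k=q[(q[:,2]>.05)&(q[:,2]<.067)&(q[:,1]>lo)&(q[:,1]<lo+.02)&(abs(q[:,0]-.62)<.08)]
    if len(k)>50: print(round(lo+.01,2),np.percentile(k[:,0],[.5,99.5]).round(4),len(k))
E
```

```text
t 4.15 p [0.6192 0.2421 0.2228] F [-0.2 -0.2 -0.3] w 0.04523333860620682 tooly [1.    0.02  0.001] tilt z [ 0.001 -0.002 -1.   ]
rot [ 0.06  0.09 -0.05]
[0.6215, 0.2445, 0.12] [0.0025 0.0022 0.1028]
[0.6215, 0.2445, 0.0855] [0.0026 0.0022 0.1373]
yel 0 False
20492 [[0.49653531 0.20296459 0.05104246]
 [0.81593903 0.39868686 0.06928241]]
0.17 [0.5757 0.6738] 53
0.19 [0.5746 0.6744] 317
0.21 [0.5743 0.6737] 817
0.23 [0.5747 0.673 ] 1849
0.25 [0.5742 0.6727] 1964
0.27 [0.5736 0.6724] 2081
0.29 [0.5734 0.6721] 2202
0.31 [0.5732 0.6717] 2337
0.33 [0.573  0.6713] 2480
0.35 [0.5726 0.671 ] 2645
```

Request:
drive_tool([
  [0,0,0,0.0026,0.003,0.035,-1],
  [0,0,0,0.0026,0.003,0.07,-1],
  [0,0,0,0.0026,0.003,0.1,-1],
  [0,0,0,0.0026,0.003,0.12,-1],
  [0,0,0,0.0026,0.003,0.13,-1],
  [0,0,0,0.0026,0.003,0.1365,-1],
  [0,0,0,0.0026,0.003,0.1375,-1],
  [0,0,0,0.0026,0.003,0.1375,-1],
])

```text
time: 4.87
position: [0.6233, 0.2457, 0.086]
tool_rot: [2.198, 2.242, 0.003]
wrist_force: [0.6, 0.5, -1.4]
grip_width: 0.0448
grip_force: 61.7
```

```bash
python3 go.py 1.2 .622 .2445 .0845
```

```text
t 4.87 p [0.6233 0.2457 0.086 ] F [ 0.6  0.5 -1.4] w 0.04478314274991146 tooly [1.    0.02  0.003] tilt z [ 0.003  0.    -1.   ]
rot [ 0.15 -0.01 -0.06]
[0.622, 0.2445, 0.0845] [-0.0011 -0.0013  0.0015]
```

Request:
drive_tool([
  [0,0,0,0,0,0.0015,-1],
  [0,0,0,0,0,0.0015,-1],
  [0,0,0,0,0,0.0015,0.3],
  [0,0,0,0,0,0.0015,0.6],
  [0,0,0,0,0,0.0015,1],
  [0,0,0,0,0,0.0015,1],
  [0,0,0,0,0,-0.03,1],
  [0,0,0,0,0,-0.07,1],
  [0,0,0,0,0,-0.11,1],
  [0,0,0,0,0,-0.13,1],
])

```text
time: 5.7
position: [0.6239, 0.2474, 0.22]
tool_rot: [2.196, 2.243, 0.01]
wrist_force: [0.5, 1.5, -0.2]
grip_width: 0.0851
grip_force: 0.0
```

```bash
python3 go.py 1.2 .5705 -.0335 .21;  python3 - <<'E'
from workcell import *
import pickle
from h import *
f=grab_frame('wrist');P=cloud(f);q=P.reshape(-1,3)
for c in((.6225,.187),(.622,.245)):
    s=q[(abs(q[:,0]-c[0])<.03)&(abs(q[:,1]-c[1])<.03)&(q[:,2]>.112)&(q[:,2]<.126)];print(len(s),len(s)>20 and circ(s,0))
E
```

```text
t 5.7 p [0.6239 0.2474 0.22  ] F [ 0.5  1.5 -0.2] w 0.0850915105136738 tooly [1.    0.021 0.007] tilt z [ 0.007  0.003 -1.   ]
rot [ 0.38 -0.15 -0.  ]
[0.5705, -0.0335, 0.21] [-0.2797 -0.0593  0.0089]
858 [0.62441075 0.19028437 0.02118403]
825 [0.62321572 0.2472257  0.02111499]
```

Request:
drive_tool([
  [0.3,0,0,-0.2797,-0.0593,0.009,1],
  [0.3,0,0,-0.2797,-0.0593,0.009,1],
  [0.3,0,0,-0.2797,-0.0593,0.009,1],
  [0.3,0,0,-0.2797,-0.0593,0.009,1],
  [0.3,0,0,-0.2797,-0.0593,0.009,1],
  [0.3,0,0,-0.2797,-0.0593,0.009,1],
  [0.3,0,0,-0.2797,-0.0593,0.009,1],
  [0.3,0,0,-0.2797,-0.0593,0.009,1],
  [0.3,0,0,-0.2797,-0.0593,0.009,1],
  [0.3,0,0,-0.2797,-0.0593,0.009,1],
])

```text
time: 6.58
position: [0.5688, -0.0345, 0.2058]
tool_rot: [-2.196, -2.242, 0.005]
wrist_force: [0.0, 0.4, -0.2]
grip_width: 0.0856
grip_force: 0.0
```

```bash
python3 go.py 1.2 .571 -.033 .023;  python3 - <<'E'
from workcell import *
from h import *
f=grab_frame('wrist');P=cloud(f);q=P.reshape(-1,3)
for c in((.571,-.033),(.671,-.027)):
    s=q[(abs(q[:,0]-c[0])<.035)&(abs(q[:,1]-c[1])<.035)&(q[:,2]>.052)&(q[:,2]<.066)];print(len(s),len(s)>20 and circ(s,0))
E
```

```text
t 6.58 p [ 0.5688 -0.0345  0.2058] F [ 0.   0.4 -0.2] w 0.08556072294581966 tooly [ 1.     0.021 -0.005] tilt z [-0.005  0.    -1.   ]
rot [-0.26 -0.01 -0.01]
[0.571, -0.033, 0.023] [0.0014 0.003  0.1827]
586 [ 0.57157505 -0.03310515  0.02112771]
695 [ 0.67085734 -0.02694971  0.02118506]
```

Request:
drive_tool([
  [-0.3,0,0,0.0014,0.003,0.04,1],
  [-0.3,0,0,0.0014,0.003,0.08,1],
  [-0.3,0,0,0.0014,0.003,0.12,1],
  [-0.3,0,0,0.0014,0.003,0.16,1],
  [-0.3,0,0,0.0014,0.003,0.182,1],
  [-0.3,0,0,0.0014,0.003,0.182,1],
  [-0.3,0,0,0.0014,0.003,0.182,-1],
  [-0.3,0,0,0.0014,0.003,0.182,-1],
  [-0.3,0,0,0.0014,0.003,0.182,-1],
  [-0.3,0,0,0.0014,0.003,0.182,-1],
])

```text
time: 7.47
position: [0.5729, -0.0331, 0.0264]
tool_rot: [2.195, 2.242, 0.005]
wrist_force: [-0.6, 0.7, 1.4]
grip_width: 0.0448
grip_force: 60.8
```

Request:
drive_tool([
  [0,0,0,0,0,0,-1],
  [0,0,0,0,0,0,-1],
  [0,0,0,0,0,0,-1],
])

```text
time: 7.72
position: [0.5729, -0.0331, 0.0264]
tool_rot: [2.195, 2.241, 0.005]
wrist_force: [-0.4, 0.7, 5.7]
grip_width: 0.045
grip_force: 61.1
```

```bash
python3 go.py 1.2 .571 -.033 .22 .6245 .133 .22
```

```text
t 7.72 p [ 0.5729 -0.0331  0.0264] F [-0.4  0.7  5.7] w 0.0450211244489828 tooly [1.    0.021 0.005] tilt z [ 0.005 -0.    -1.   ]
rot [ 0.3   0.03 -0.01]
[0.571, -0.033, 0.22] [ 1.000e-04 -9.000e-04 -1.936e-01]
[0.6245, 0.133, 0.22] [ 0.1649  0.056  -0.1934]
```

Request:
drive_tool([
  [0,0,0,0,0,-0.03,-1],
  [0,0,0,0,0,-0.07,-1],
  [0,0,0,0,0,-0.11,-1],
  [0,0,0,0.01,0.003,-0.15,-1],
  [0,0,0,0.04,0.013,-0.17,-1],
  [0,0,0,0.075,0.025,-0.18,-1],
  [0,0,0,0.11,0.037,-0.19,-1],
  [0,0,0,0.14,0.048,-0.193,-1],
  [0,0,0,0.165,0.055,-0.193,-1],
  [0,0,0,0.165,0.055,-0.193,-1],
])

```text
time: 8.55
position: [0.6224, 0.1405, 0.2188]
tool_rot: [-2.188, -2.253, -0.01]
wrist_force: [-0.3, 1.4, -0.6]
grip_width: 0.0451
grip_force: 61.8
```

Request:
drive_tool([
  [0,0,0,0,0,0,-1],
  [0,0,0,0,0,0,-1],
])

```text
time: 8.72
position: [0.6223, 0.1315, 0.217]
tool_rot: [2.198, 2.242, -0.001]
wrist_force: [0.7, -0.9, -1.4]
grip_width: 0.0448
grip_force: 61.8
```

```bash
python3 go.py 1.2 .624 .133 .0865
```

```text
t 8.72 p [0.6223 0.1315 0.217 ] F [ 0.7 -0.9 -1.4] w 0.0448411240421371 tooly [1.    0.02  0.001] tilt z [ 0.001 -0.002 -1.   ]
rot [ 0.05  0.11 -0.05]
[0.624, 0.133, 0.0865] [0.0017 0.0016 0.1305]
```

Request:
drive_tool([
  [0,0,0,0.001,0.0016,0.035,-1],
  [0,0,0,0.001,0.0016,0.07,-1],
  [0,0,0,0.001,0.0016,0.1,-1],
  [0,0,0,0.001,0.0016,0.12,-1],
  [0,0,0,0.001,0.0016,0.127,-1],
  [0,0,0,0.001,0.0016,0.1295,-1],
  [0,0,0,0.001,0.0016,0.1295,-1],
])

```text
time: 9.3
position: [0.6245, 0.1321, 0.0875]
tool_rot: [2.2, 2.241, 0.0]
wrist_force: [-0.1, -1.4, 0.6]
grip_width: 0.0445
grip_force: 61.8
```

```bash
python3 go.py 1.2 .624 .133 .0865
```

```text
t 9.3 p [0.6245 0.1321 0.0875] F [-0.1 -1.4  0.6] w 0.04447896452941933 tooly [1.    0.019 0.001] tilt z [ 0.001 -0.001 -1.   ]
rot [ 0.06  0.06 -0.13]
[0.624, 0.133, 0.0865] [ 0.0009 -0.0005  0.001 ]
```

Request:
drive_tool([
  [0,0,0,0,0,0.001,-1],
  [0,0,0,0,0,0.001,-1],
  [0,0,0,0,0,0.001,0.3],
  [0,0,0,0,0,0.001,0.6],
  [0,0,0,0,0,0.001,1],
  [0,0,0,0,0,0.001,1],
  [0,0,0,0,0,-0.03,1],
  [0,0,0,0,0,-0.07,1],
  [0,0,0,0,0,-0.11,1],
  [0,0,0,0,0,-0.15,1],
])

```text
time: 10.13
position: [0.6236, 0.1337, 0.2388]
tool_rot: [2.198, 2.245, -0.001]
wrist_force: [0.2, 0.3, 0.2]
grip_width: 0.0853
grip_force: 0.0
```

Request:
drive_tool([
  [0,0,0,0,0,-0.02,1],
  [0,0,0,0,0,-0.02,1],
  [0,0,0,0,0,-0.02,1],
])

```text
time: 10.38
position: [0.6245, 0.1339, 0.2586]
tool_rot: [2.196, 2.242, 0.003]
wrist_force: [-0.2, -0.8, -0.7]
grip_width: 0.0855
grip_force: 0.0
```

```bash
python3 go.py -3.8 .5265 -.301 .25 .5265 -.301 .121;  python3 - <<'E'
from workcell import *
import cv2
from h import *
f=grab_frame('wrist');P=cloud(f);q=P.reshape(-1,3);cv2.imwrite('pics/w2.png',f['img'][:,:,::-1])
for c in((.623,.247),(.6245,.19),(.624,.132)):
    s=q[(abs(q[:,0]-c[0])<.028)&(abs(q[:,1]-c[1])<.028)&(q[:,2]>.112)&(q[:,2]<.126)];print(len(s),len(s)>20 and circ(s,0),np.median(s[:,2]))
E
```

```text
t 10.38 p [0.6245 0.1339 0.2586] F [-0.2 -0.8 -0.7] w 0.08553600346199865 tooly [1.    0.021 0.003] tilt z [ 0.003 -0.    -1.   ]
rot [0.19 0.01 4.99]
[0.5265, -0.301, 0.25] [-0.4328 -0.107   0.0084]
[0.5265, -0.301, 0.121] [-0.4327 -0.1074  0.1374]
771 [0.62321003 0.24595954 0.02104119] 0.1196825286097572
604 [0.62438877 0.18941612 0.02103402] 0.11985349456141356
613 [0.62475243 0.13317528 0.02111817] 0.11962419693500284
```

View pics/w2.png

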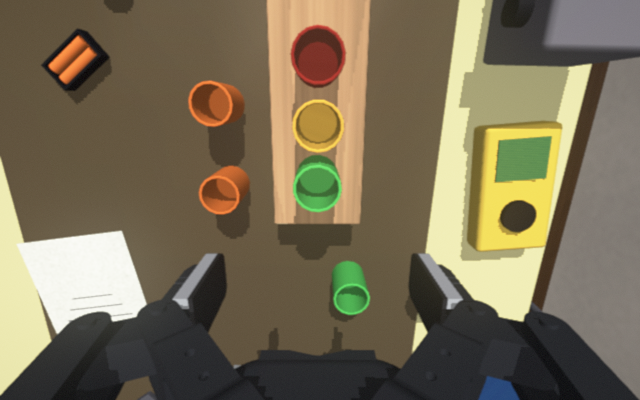

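The wrist view shows red (318,55), yellow (318,125) and green (317,187) upright in a row along the shelf's middle, about 57 mm apart. Next is the lid.

Request:
drive_tool([
  [0.2,0,5,-0.4328,-0.107,0.0084,1],
  [0.2,0,5,-0.4328,-0.107,0.0084,1],
  [0.2,0,5,-0.4328,-0.107,0.0084,1],
  [0.2,0,5,-0.4328,-0.107,0.0084,1],
  [0.2,0,5,-0.4328,-0.107,0.0084,1],
  [0.2,0,5,-0.4328,-0.107,0.0084,1],
  [0.2,0,5,-0.4328,-0.107,0.0084,1],
  [0.2,0,5,-0.4328,-0.107,0.0084,1],
  [0.2,0,5,-0.4328,-0.107,0.0084,1],
  [0.2,0,5,-0.4328,-0.107,0.0084,1],
])

```text
time: 11.27
position: [0.5304, -0.2746, 0.2473]
tool_rot: [-2.29, -2.143, 0.006]
wrist_force: [1.5, 0.1, 0.2]
grip_width: 0.0852
grip_force: 0.0
```

```bash
python3 go.py -3.8 .5275 -.302 .25
```

```text
t 11.27 p [ 0.5304 -0.2746  0.2473] F [1.5 0.1 0.2] w 0.08516824324885652 tooly [ 0.998 -0.067 -0.007] tilt z [-0.007  0.001 -1.   ]
rot [-0.38 -0.04 -0.02]
[0.5275, -0.302, 0.25] [-0.0275 -0.0011 -0.0027]
```

Request:
drive_tool([
  [0,0,0,-0.013,-0.001,0,1],
  [0,0,0,-0.013,-0.001,0,1],
  [0,0,0,-0.013,-0.001,0,1],
  [0,0,0,-0.013,-0.001,0,1],
])

```text
time: 11.6
position: [0.5307, -0.2835, 0.2484]
tool_rot: [-2.288, -2.146, 0.003]
wrist_force: [-0.6, 0.1, -0.6]
grip_width: 0.0853
grip_force: 0.0
```

```bash
python3 - <<'E'
from workcell import *
import cv2
from h import *
f=grab_frame('wrist');P=cloud(f);q=P.reshape(-1,3);cv2.imwrite('pics/w3.png',f['img'][:,:,::-1])
s=q[(abs(q[:,0]-.528)<.04)&(abs(q[:,1]+.302)<.07)&(q[:,2]>.132)&(q[:,2]<.155)]
print(len(s),cv2.minAreaRect((s[:,:2]*1000).astype(np.float32)),s[:,2].max(),np.polyfit(s[:,1],s[:,0],1))
E
python3 go.py -3.8 .528 -.302 .25  .528 -.302 .1225
```

```text
1716 ((527.6048583984375, -302.97552490234375), (110.42076110839844, 11.77284049987793), 86.03280639648438) 0.14792355952301797 [0.06474194 0.54723696]
t 11.65 p [ 0.531  -0.2832  0.2488] F [0.  0.3 0.4] w 0.08505075802857992 tooly [ 0.998 -0.063 -0.004] tilt z [-0.004  0.001 -1.   ]
rot [-0.23 -0.06  0.19]
[0.528, -0.302, 0.25] [-0.019  -0.0018 -0.0012]
[0.528, -0.302, 0.1225] [-0.0191 -0.0013  0.1263]
```

View pics/w3.png

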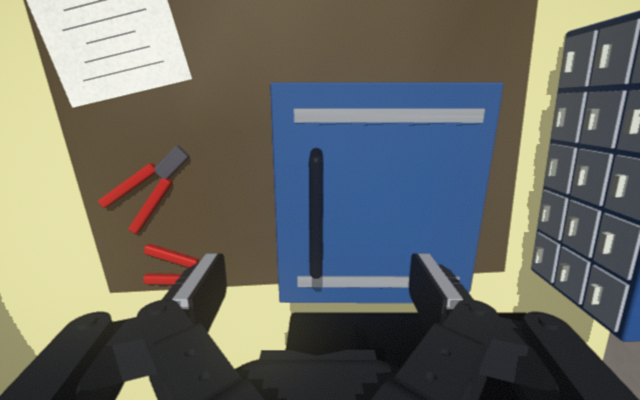

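The wrist view shows the black handle bar running from (316,155) to (316,285) on the shut blue lid. I'll descend and pinch it.

Request:
drive_tool([
  [-0.2,0,0.2,-0.02,-0.002,0.02,1],
  [-0.2,0,0.2,-0.02,-0.002,0.05,1],
  [-0.2,0,0.2,-0.02,-0.002,0.08,1],
  [-0.2,0,0.2,-0.02,-0.002,0.11,1],
  [-0.2,0,0.2,-0.02,-0.002,0.128,1],
  [-0.2,0,0.2,-0.02,-0.002,0.128,1],
  [-0.2,0,0.2,-0.02,-0.002,0.128,0],
  [-0.2,0,0.2,-0.02,-0.002,0.128,-0.6],
  [-0.2,0,0.2,-0.02,-0.002,0.128,-0.6],
  [-0.2,0,0.2,-0.02,-0.002,0.128,-0.6],
])

```text
time: 12.48
position: [0.528, -0.3057, 0.1233]
tool_rot: [2.295, 2.14, 0.001]
wrist_force: [0.4, -0.1, 0.5]
grip_width: 0.0387
grip_force: 0.0
```

```bash
python3 go.py -3.8 .5278 -.303 .121
```

```text
t 12.48 p [ 0.528  -0.3057  0.1233] F [ 0.4 -0.1  0.5] w 0.03867376351619298 tooly [ 0.998 -0.07   0.003] tilt z [ 0.003 -0.002 -1.   ]
rot [ 0.19  0.12 -0.19]
[0.5278, -0.303, 0.121] [ 0.0027 -0.0004  0.0023]
```

Request:
drive_tool([
  [0,0,0,0,0,0.002,-1],
  [0,0,0,0,0,0.002,-1],
  [0,0,0,0,0,0.002,-1],
  [0,0,0,0,0,0.002,-1],
  [0,0,0,0,0,0.002,-1],
  [0,0,0,0,0,0.002,-1],
  [0,0,0,0,0,0.002,-1],
  [0,0,0,0,0,0.002,-1],
])

```text
time: 13.15
position: [0.5273, -0.3058, 0.1201]
tool_rot: [2.296, 2.141, 0.0]
wrist_force: [-0.8, 0.1, 6.1]
grip_width: 0.0098
grip_force: 58.8
```

```bash
python3 - <<'E'
import numpy as np
a=np.arctan2(50,165);r=np.hypot(50,165)/1000
for d in range(0,46,5):
    t=a+np.radians(d);print(d,round(r*(np.cos(a)-np.cos(t)),4),round(-r*(np.sin(t)-np.sin(a)),4))
E
python3 go.py -3.8 .5278 -.303 .121
```

```text
0 0.0 -0.0
5 0.005 -0.0142
10 0.0112 -0.0279
15 0.0186 -0.041
20 0.0271 -0.0534
25 0.0366 -0.065
30 0.0471 -0.0758
35 0.0585 -0.0856
40 0.0707 -0.0944
45 0.0837 -0.102
t 13.15 p [ 0.5273 -0.3058  0.1201] F [-0.8  0.1  6.1] w 0.009778391989062569 tooly [ 0.998 -0.07   0.002] tilt z [ 0.002 -0.001 -1.   ]
rot [ 0.09  0.07 -0.22]
[0.5278, -0.303, 0.121] [ 0.0028  0.0003 -0.0009]
```

Request:
drive_tool([
  [0,0,0,0,0.0024,-0.007,-1],
  [0,0,0,0,0.005,-0.0142,-1],
  [0,0,0,0,0.008,-0.021,-1],
  [0,0,0,0,0.0112,-0.0279,-1],
  [0,0,0,0,0.0148,-0.0345,-1],
  [0,0,0,0,0.0186,-0.041,-1],
  [0,0,0,0,0.0227,-0.0473,-1],
  [0,0,0,0,0.0271,-0.0534,-1],
  [0,0,0,0,0.0271,-0.0534,-1],
  [0,0,0,0,0.0271,-0.0534,-1],
])

```text
time: 13.98
position: [0.553, -0.3075, 0.1736]
tool_rot: [-2.298, -2.142, 0.003]
wrist_force: [-3.8, 0.1, 0.3]
grip_width: 0.0099
grip_force: 58.6
```

```bash
python3 go.py -3.8 .6108 -.3116 .222
```

```text
t 13.98 p [ 0.553  -0.3075  0.1736] F [-3.8  0.1  0.3] w 0.009852703327929247 tooly [ 0.998 -0.07  -0.002] tilt z [-0.002 -0.001 -1.   ]
rot [-0.1   0.06 -0.23]
[0.6108, -0.3116, 0.222] [-0.0001  0.0579 -0.0485]
```

Following the arc cleanly, I'll continue to 45°.

Request:
drive_tool([
  [0,0,0,0,0.0047,-0.006,-1],
  [0,0,0,0,0.0095,-0.0117,-1],
  [0,0,0,0,0.0147,-0.0172,-1],
  [0,0,0,0,0.02,-0.0224,-1],
  [0,0,0,0,0.0257,-0.0274,-1],
  [0,0,0,0,0.0314,-0.0322,-1],
  [0,0,0,0,0.0375,-0.0367,-1],
  [0,0,0,0,0.0436,-0.041,-1],
  [0,0,0,0,0.05,-0.045,-1],
  [0,0,0,0,0.0568,-0.0487,-1],
])

```text
time: 14.82
position: [0.6089, -0.3111, 0.2252]
tool_rot: [-2.297, -2.14, 0.006]
wrist_force: [-11.0, 1.7, 11.7]
grip_width: 0.0097
grip_force: 58.5
```

Request:
drive_tool([
  [0,0,0,0,0,0,-1],
  [0,0,0,0,0,0,-1],
  [0,0,0,0,0,0,-1],
  [0,0,0,0,0,0,-1],
  [0,0,0,0,0,0,-1],
  [0,0,0,0,0,0,-1],
])

```text
time: 15.32
position: [0.6096, -0.3112, 0.2256]
tool_rot: [2.298, 2.141, -0.003]
wrist_force: [-10.5, 2.3, 11.7]
grip_width: 0.0101
grip_force: 59.4
```

```bash
python3 go.py -3.8 .611 -.3116 .222; python3 - <<'E'
from workcell import *
import cv2
from h import *
f=grab_frame('scene');cv2.imwrite('pics/s4.png',f['img'][:,:,::-1])
f=grab_frame('top');P=cloud(f);q=P.reshape(-1,3)
hsv=cv2.cvtColor(f['img'],cv2.COLOR_RGB2HSV).reshape(-1,3)
# lid plane: blue points near the case
c,s=np.cos(np.radians(-3.8)),np.sin(np.radians(-3.8))
lx=(q[:,0]-.5276)*c+(q[:,1]+.303)*s-.165  # along case x from hinge
ly=-(q[:,0]-.5276)*s+(q[:,1]+.303)*c
m=(hsv[:,0]>95)&(hsv[:,0]<130)&(hsv[:,1]>90)&(abs(ly)<.11)&(lx>-.2)&(lx<.01)&(q[:,2]>.1)&(q[:,2]<.25)
# two lateral margins away from gripper/arm
for k in(m,m&(abs(ly)>.06)):
    if k.sum()>20:
        p=cv2.fitLine(np.stack([lx[k],q[k,2]],1).astype(np.float32),cv2.DIST_HUBER,0,.01,.01).ravel();print(k.sum(),p,np.degrees(np.arctan(-p[1]/p[0])))
E
```

```text
t 15.32 p [ 0.6096 -0.3112  0.2256] F [-10.5   2.3  11.7] w 0.010135112165372107 tooly [ 0.998 -0.07  -0.001] tilt z [-0.001 -0.002 -1.   ]
rot [-0.07  0.11 -0.24]
[0.611, -0.3116, 0.222] [-0.0003  0.0014  0.0036]
2275 [ 0.7138583  -0.70029014 -0.09267215  0.19014093] 44.450287
888 [ 0.71088886 -0.70330435 -0.06931268  0.1670417 ] 44.692715
```

View pics/s4.png

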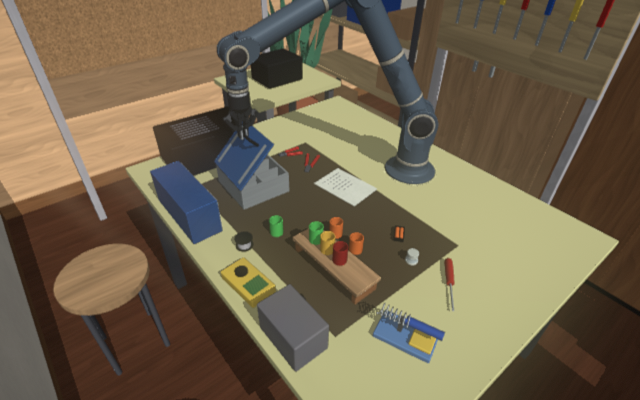

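The scene view shows the lid held open at (245,160). Its measured angle is 44.5°, and the three tins stand in a row around (328,243). I'll hand it in.

```bash
python3 -c "
from workcell import *
print(hand_in())"
```

```text
the job is handed in; nothing more can be done
None
```

I've handed the job in: the red, yellow and green tins stand upright in a row along the middle of the shelf, about 57 mm between centres, and the gripper is holding the case lid open at about 44.5°; `hand_in()` gave no verdict.

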